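Take the hexagon guard cap off a gas cylinder of unknown thread hand

ROBOT

A 7-joint arm with a two-finger parallel gripper is mounted at the origin on the work surface. World frame = base frame: x ahead of the robot, y to its left, z up, the work surface at z = 0. Lengths are in m, angles in rad, forces in N, time in s.
With the tool pointing down it reaches from about 0.425 to 0.925 m from the base axis. Payload 6.8 kg.
Tool frame: the origin (TCP) lies on the centre line of the jaws, within the pads' length; the fingertips stand 8 mm ahead of it and the grasp point (between the pads) lies 11 mm behind it (bot.tcp_to_tips is the distance from the TCP to the fingertips, in m); x points along the fingers, z is the direction in which the jaws open and shut, and the axes are right-handed (so a half turn about x gives the same grasp; the last joint's range is limited). The gripper opens to 88 mm and grips with 3 to 60 N. Pads are 20 mm wide; open, the fingers measure 115 mm over their backs; the gripper's body (75 mm by 178 mm) begins 61 mm behind the grasp point.
Start: joints at [-0.108, 0.477, 0.022, 1.555, -0.011, 1.109, -0.083], TCP at [0.675, 0, 0.231] pointing down, gripper open.
Joint ranges: [-2.96, 2.96], [-0.34, 2.1], [-1.41, 1.46], [0.24, 2.44], [-1.37, 4.51], [0.17, 1.92], [-2.96, 2.96]. Speed limits (rad/s): [2.39, 2.39, 3.14, 3.14, 3.14, 3.14, 3.14].

INTERFACE

Orientations are given as a rotation vector (axis times angle).
In Python, from plant import bot gives the robot as it stands.
- The arm moves only by the shell command python3 -m creep 'ROWS' [OPENING]. ROWS is text: rows parted by semicolons, each of 6 numbers parted by spaces: the shift along the tool's x, y, z in mm, then the turn, a rotation vector about the tool's x, y, z in degrees. A call has 1 to 20 rows; each row is the pose to reach, as a shift and turn from the pose commanded when the call began, along the tool's axes at that moment; what a row does not reach only later rows make up. A row lasts 1/10 s, in which the tool goes at most 50 mm and 8.59 degrees, less where a joint would pass 70% of its speed; a pose out of reach is approached as far as the arm can. A call with a gripper value outside its range is refused whole. OPENING is the closure, from 0 (fully open) to 1 (shut), set as the call begins (- or left out, the last holds). The fingers move at their own pace and stop on an object; the grip force is fixed at half the most. Time passes only in rows, so rows that repeat a pose let the fingers close. It gives the time, the measured TCP pose, the force and the opening at its end, in the units of the state.
- bot.sense(): the state, without advancing time (a new reading comes with each control period).
- bot.grab_frame(name): name is "scene" or "side" or "wrist"; returns (picture, depth): 480x640x3 uint8, red, green, blue; 480x640 float32, m along the optical axis (not along the pixel's ray), 0 where there is no reading.
- bot.calibration(name): a dict with "mtx" (3x3 intrinsics, pixels), "R" (3x3) and "t" (3): a world point X has camera coordinates R X + t; the wrist camera has in their place "hand_eye" (4x4, takes a point from camera to tool coordinates, whose origin is the TCP and whose axes are the tool frame's). Camera axes: x right, y down, z forward; pixel columns grow to the right and rows downward; lengths in m; the calibration is good to about 2 mm. A picture is of the moment at which its call begins: read the wrist's pose just before it. calibration takes no time and is no camera call.
- bot.job_done(): hands the job in, once; it reports no verdict.
The state is a dict: "t": time; "joint_positions": joint angles; "qd": joint speeds; "joint_torque": joint torques, N m; "eef_pos": TCP position; "ee_rot": TCP orientation; "wrist_force": force on the tool from outside, world axes, zero at the start; "ft_torque": the same for the moment, N m; "gripper_width": finger opening in m.
Only numpy, scipy, OpenCV 4.12 (cv2) and the standard library are available. Lean on these libraries where they do the work, as an engineer would, in place of code of your own. Each camera call takes 0.05 s, during which the arm holds its last target.

TASK

The small gas cylinder bolted to the bench has lost its label, so nobody knows whether its hexagonal guard cap has a right-hand or a left-hand thread. Feel which way the cap turns loose (the wrong way soon comes up against a stop), unscrew it that way and lift it off upright; finish still holding it in the gripper, steady and level, at least 5 cm above where it sat and touching nothing else. Leave the bottle, the jar and the wrench where they are.

Things in the scene. Friction and masses are not known exactly. Their poses are not given: they have to be found in the camera images.
- cap_center (a point): centre (on the axis, half-way up) of the plain aluminium hexagon guard cap, fitted on the cylinder's neck: 50 mm across flats, 56 mm high, 0.13 to 0.25 kg, hollow, closed on top, loose. z: up its axis; x: normal to one pair of flats (other flats' normals at 60 and 120 degrees). It must rise 18 mm for its two inner lugs to pass the neck's lips, 40 mm to clear the neck
- collar (a point): centre of the face the cap rests on, 145 mm above the bench. Cap's quick thread: one way it turns about 52 to 72 degrees from its start to an end stop; there, or up to 10 degrees before, it lifts straight off, 1.5 mm side play. The other way a hard stop comes after 7 to 21 degrees. Elsewhere it rises only 2.5 mm. Either way may be the free one; it cannot be seen. It turns easily between stops
- cylinder: grey gas cylinder, 90 mm diameter, upright on a 150 x 130 x 12 mm base bolted to the bench, immovable. Origin: centre of the base's underside; z up, x along the 150 mm side (cap's x starts within 6 degrees of it). Shoulder narrows from 90 mm diameter at 100 mm height to a 48 mm collar, 128 to 145 mm high. The fitted cap reaches from 145 to 201 mm, centre 173 mm
- amber_bottle_center (a point): centre of a standing brown glass bottle with a black cap, 68 mm diameter, 135 mm tall, near the cylinder; to be left alone
- jar_center (a point): centre of a standing clear glass jar with a white lid, 72 mm diameter, 85 mm tall, near the cylinder; to be left alone
- wrench_grip (a point): grip of a steel wrench 170 mm long lying on the bench beyond the cylinder; to be left alone
Not all that is in view belongs to the job. Leave any brown or red look-alike of the part that bears cap_center alone.

How it is judged:
By the outcome, as a careful person would: the job done as asked, in the order asked, and still so for the second after the job is handed in, while the arm keeps its last pose, push and grip.
It also fails if it takes over 51 s, if anything falls off the work surface, if the arm or the gripper's body presses on something with over 40 N, if the wrist force passes 120 N, or if a joint passes its speed limit or range.

## Working session

There is one attempt and no reset: what is moved stays moved. The work goes in short steps, Python scripts to look and compute and a shell command to move; the robot and the scene stay as the last step left them, time stands still between calls to the robot, and variables do not carry over. Pictures are saved under pics/ and viewed, and the job is handed in when it is done.

```bash
ls; mkdir -p pics; python3 - <<'E'
from plant import bot
import cv2,numpy as np
np.set_printoptions(precision=4,suppress=True)
s=bot.sense();print({k:np.round(v,4) for k,v in s.items()})
for n in("scene","side","wrist"):
    im,d=bot.grab_frame(n);cv2.imwrite(f"pics/{n}0.png",im[:,:,::-1]);np.save(f"pics/{n}0.npy",d);print(n,bot.calibration(n))
E
```

```text
pics
{'t': np.float64(0.0), 'joint_positions': array([-0.1081,  0.4778,  0.0223,  1.5564, -0.0115,  1.1093, -0.0831]), 'qd': array([ 0.0007, -0.0002,  0.0017,  0.0002, -0.0003, -0.0008,  0.0005]), 'joint_torque': array([ -0.0013, -58.2852,   1.5339, -27.2607,  -0.0543,   0.0169,
         0.0002]), 'eef_pos': array([ 0.6744, -0.    ,  0.2297]), 'ee_rot': array([-0.0001,  1.5726, -0.0001]), 'wrist_force': array([-0.2598, -0.033 ,  0.2716]), 'ft_torque': array([ 0.0075, -0.0059,  0.0073]), 'gripper_width': np.float64(0.0878)}
scene {'mtx': array([[546.7119,   0.    , 325.5766],
       [  0.    , 546.7119, 240.0061],
       [  0.    ,   0.    ,   1.    ]]), 'R': array([[ 0.3581,  0.9336, -0.0094],
       [ 0.7348, -0.288 , -0.6141],
       [-0.5761,  0.213 , -0.7891]]), 't': array([-0.2394, -0.3348,  1.3061])}
side {'mtx': array([[501.0669,   0.    , 324.2481],
       [  0.    , 501.0669, 236.2891],
       [  0.    ,   0.    ,   1.    ]]), 'R': array([[ 0.9386, -0.3447, -0.013 ],
       [-0.2584, -0.6776, -0.6885],
       [ 0.2285,  0.6496, -0.7251]]), 't': array([-0.5298,  0.2617,  0.7615])}
wrist {'mtx': array([[400.1211,   0.    , 327.5809],
       [  0.    , 400.1211, 243.4826],
       [  0.    ,   0.    ,   1.    ]]), 'hand_eye': array([[-0.0004, -0.2548,  0.967 , -0.1532],
       [-0.0014, -0.967 , -0.2548,  0.0696],
       [ 1.    , -0.0015, -0.    ,  0.0007],
       [ 0.    ,  0.    ,  0.    ,  1.    ]])}
```

View pics/scene0.png

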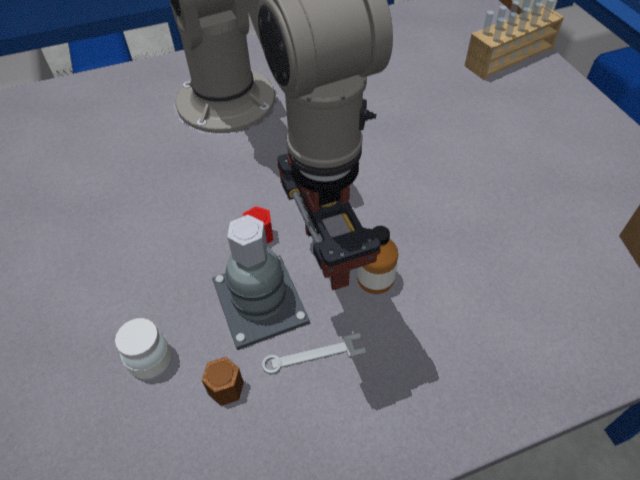

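View pics/side0.png

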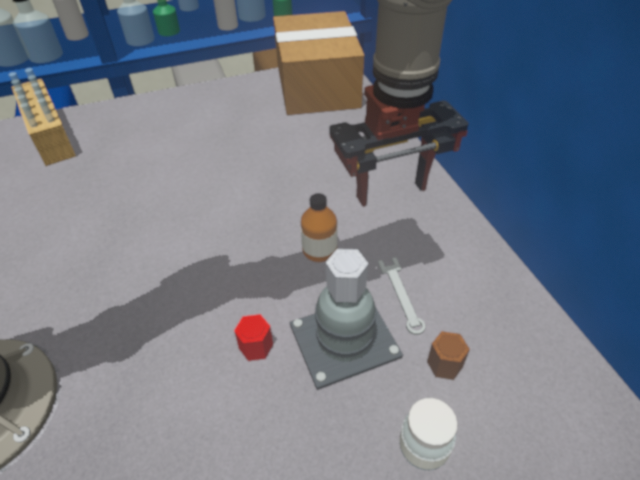

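View pics/wrist0.png

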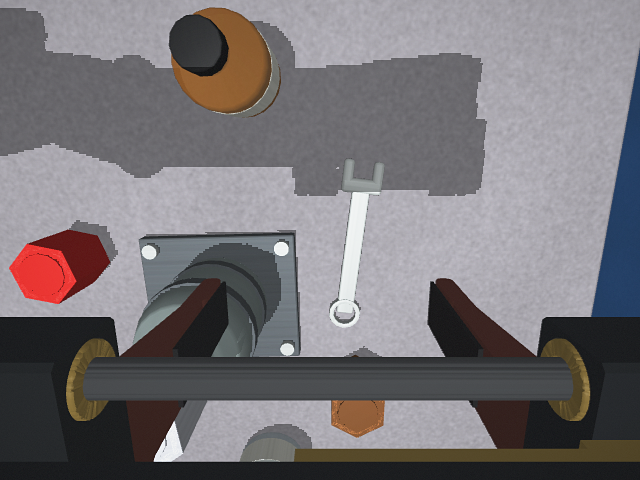

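Candidates: the grey/white hexagon on the cylinder's neck at scene (247,235) and side (347,265); a red hex block at scene (258,222) and side (254,337); a brown hex block at scene (223,380) and side (447,355). Only the plain one on the neck fits the description. Next I'll check it in a close crop and measure it.

```bash
cat > h.py <<'E'
import numpy as np,cv2
from plant import bot
def ray(n,px,z):
    c=bot.calibration(n);R,t=np.array(c["R"]),np.array(c["t"])
    C=-R.T@t; out=[]
    for p in np.atleast_2d(px):
        d=R.T@np.linalg.inv(c["mtx"])@np.array([p[0],p[1],1.]); out.append(C+d*(z-C[2])/d[2])
    return np.array(out)
def proj(n,X):
    c=bot.calibration(n);p=(np.array(c["R"])@np.atleast_2d(X).T).T+c["t"];p=p@np.array(c["mtx"]).T;return p[:,:2]/p[:,2:]
E
python3 - <<'E'
from h import *
np.set_printoptions(precision=4,suppress=True)
tiles=[]
for n,(u,v),r in(("scene",(247,240),40),("side",(347,275),40)):
    im=cv2.imread(f"pics/{n}0.png"); c=im[v-r:v+r,u-r:u+r]; tiles.append(cv2.resize(c,(400,400),interpolation=cv2.INTER_NEAREST))
    g=cv2.cvtColor(c,6); sat=c.max(2).astype(int)-c.min(2)
    d=np.load(f"pics/{n}0.npy")
    # points by depth within 10mm of z=.201
    cal=bot.calibration(n);V,U=np.mgrid[v-r:v+r,u-r:u+r];D=d[v-r:v+r,u-r:u+r]
    P=np.stack([U,V,np.ones_like(U)],-1)@np.linalg.inv(cal["mtx"]).T*D[...,None]
    W=(P-cal["t"])@np.array(cal["R"])
    m=(D>0)&(abs(W[...,2]-.201)<.006)
    m2=cv2.connectedComponents(m.astype(np.uint8))[1];k=m2[m2>0];L=np.bincount(k).argmax();mm=(m2==L)
    print(n,mm.sum(),"grey",g[mm].mean(),g[mm].std(),"depth centre",W[mm].mean(0),"z",np.median(W[mm][:,2]))
    ct=max(cv2.findContours(mm.astype(np.uint8),0,1)[0],key=cv2.contourArea)
    M=cv2.moments(ct);ctr=np.array([M['m10']/M['m00']+u-r,M['m01']/M['m00']+v-r]);print(ctr,ray(n,ctr,.201))
    tiles.append(cv2.resize(np.where(mm[...,None],c,c//3),(400,400),interpolation=cv2.INTER_NEAREST))
cv2.imwrite("pics/crop0.png",np.vstack([np.hstack(tiles[:2]),np.hstack(tiles[2:])])[:800]) if 0 else cv2.imwrite("pics/crop0.png",cv2.resize(np.vstack([np.hstack(tiles[:2]),np.hstack(tiles[2:])]),(600,600)))
E
```

```text
scene 862 grey 182.34338747099767 27.23159156649309 depth centre [ 0.5716 -0.0867  0.2007] z 0.2008028453483544
[245.2005 231.1987] [[ 0.572  -0.0868  0.201 ]]
side 961 grey 201.43392299687824 20.369583487060265 depth centre [ 0.5668 -0.0902  0.2006] z 0.20068794761225697
[346.7224 264.2993] [[ 0.5667 -0.0908  0.201 ]]
```

View pics/crop0.png

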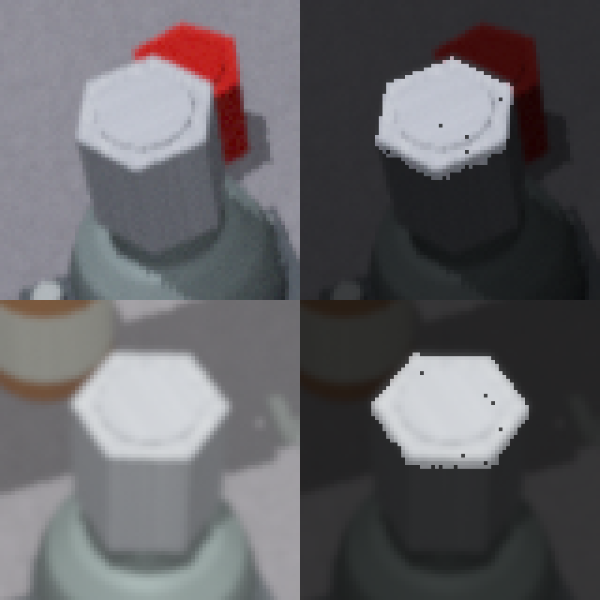

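The crop shows the plain aluminium hexagon with its light top face, red block behind it. The depth mask spills onto the side faces, so I'll use the bright top face instead.

```bash
cat > top.py <<'E'
from h import *
np.set_printoptions(precision=4,suppress=True)
def top(n,im,u,v,r,th,z=.201):
    c=cv2.GaussianBlur(im[v-r:v+r,u-r:u+r],(3,3),0)
    m=((c.min(2)>th)).astype(np.uint8)
    m=cv2.morphologyEx(m,cv2.MORPH_OPEN,np.ones((3,3)));m=cv2.morphologyEx(m,cv2.MORPH_CLOSE,np.ones((5,5)))
    ct=[k for k in cv2.findContours(m,0,1)[0] if cv2.pointPolygonTest(k,(float(r),float(r)),False)>=0][0]
    h=cv2.convexHull(ct)[:,0]+np.array([u-r,v-r]);W=ray(n,h,z)[:,:2]
    A=(W*1e4).astype(np.float32)
    # area centroid in world
    M=cv2.moments(A[:,None]);ctr=np.array([M['m10'],M['m01']])/M['m00']/1e4
    # edge direction (mod 60) by length-weighted circular mean of hull edges
    E=np.roll(W,-1,0)-W;L=np.hypot(*E.T);a=np.arctan2(E[:,1],E[:,0])
    s=(L*L*np.exp(6j*a)).sum()/(L*L).sum();ang=np.degrees(np.angle(s)/6)
    return ctr,ang,abs(s),np.sqrt(cv2.contourArea(A)/1e8/.8660),m
E
python3 - <<'E'
from top import *
for n,u,v,ths in(("scene",245,229,(170,185,195)),("side",347,263,(185,195,205))):
    im=cv2.imread(f"pics/{n}0.png")
    for th in ths: 
        try: print(n,th,*top(n,im,u,v,32,th)[:4])
        except Exception as e: print(n,th,e)
    
# base plate corners: bolt heads, rough
print(ray("scene",[[220,279],[240,337],[300,315],[281,258]],.015))
print(ray("side",[[298,323],[321,377],[394,350]],.015))
E
```

```text
scene 170 [ 0.5681 -0.0863] -22.895943038325516 0.8622803706332385 0.04755589640935998
scene 185 [ 0.5638 -0.0877] -29.301895919689613 0.13985211573446982 0.039135316591068885
scene 195 list index out of range
side 185 [ 0.5677 -0.088 ] -21.878744274726515 0.8916219357494046 0.047419304552825066
side 195 [ 0.5675 -0.088 ] -24.901522651533522 0.8549395298697332 0.04579008973261735
side 205 [ 0.5699 -0.0851] -19.069526787084815 0.41797865421211794 0.03817024607322558
[[ 0.5079 -0.1393  0.015 ]
 [ 0.632  -0.1369  0.015 ]
 [ 0.6288 -0.0309  0.015 ]
 [ 0.5035 -0.0238  0.015 ]]
[[ 0.5043 -0.0364  0.015 ]
 [ 0.5068 -0.1429  0.015 ]
 [ 0.6326 -0.1397  0.015 ]]
```

Both views agree on the cap centre, about (0.568, -0.087), with a flat normal at about +7°. The base yaw from the bolts is about 1°, which is consistent. I'll move above it with the jaws along the 7° normal, staying at height.

```bash
python3 -m creep '0 -10 -13 -1 0 0; 0 -27 -33 -2 0 0; 0 -44 -54 -4 0 0; 0 -61 -75 -5 0 0; 0 -77 -95 -6 0 0; 0 -87 -107 -7 0 0; 0 -87 -107 -7 0 0; 0 -87 -107 -7 0 0; 0 -87 -107 -7 0 0' 0
python3 - <<'E'
from h import *
s=bot.sense();print(s["eef_pos"],s["ee_rot"],s["joint_positions"],s["wrist_force"],s["ft_torque"])
im,d=bot.grab_frame("wrist");cv2.imwrite("pics/w1.png",im[:,:,::-1])
im,d=bot.grab_frame("side");cv2.imwrite("pics/s1.png",im[:,:,::-1])
E
```

```text
t: 1.05
eef_pos: [0.5688, -0.0859, 0.2306]
ee_rot: [-0.096, 1.568, 0.097]
wrist_force: [-0.0, 0.2, 0.4]
gripper_width: 0.0878
[ 0.56883755 -0.08585677  0.23058083] [-0.09645104  1.5682195   0.09715286] [ 0.03088718  0.31355139  0.01338801  1.80075069 -0.00539448  1.02696464
  0.1696852 ] [-0.03064885  0.21069293  0.4249706 ] [ 0.02855168 -0.00687262  0.00800222]
```

View pics/w1.png

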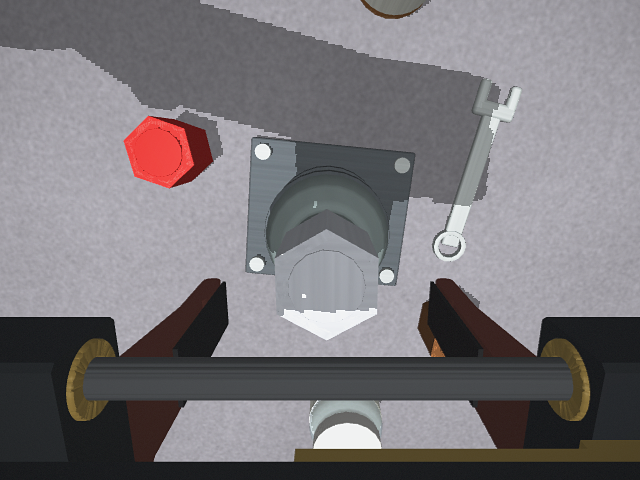

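View pics/s1.png

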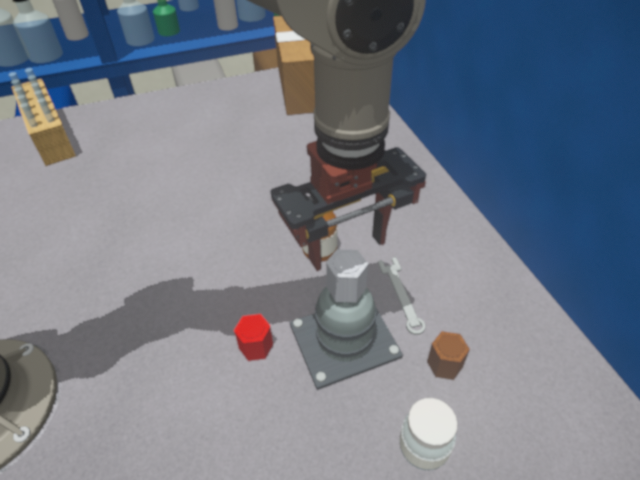

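The wrist view shows the cap midway between the fingers: its sides are at columns 276 and 378 against finger mid-column 329, and its flats are parallel to the pads. Going down 64 mm and closing.

```bash
python3 -m creep '5 0 0 0 0 0; 17 0 0 0 0 0; 30 0 0 0 0 0; 43 0 0 0 0 0; 55 0 0 0 0 0; 62 0 0 0 0 0; 64 0 0 0 0 0; 64 0 0 0 0 0; 64 0 0 0 0 0; 64 0 0 0 0 0' 0
python3 -c "
from h import *
s=bot.sense();print(s['eef_pos'],s['ee_rot'],s['wrist_force'],s['ft_torque'])"
```

```text
t: 2.15
eef_pos: [0.5684, -0.087, 0.1673]
ee_rot: [-0.096, 1.568, 0.096]
wrist_force: [0.5, -0.3, 0.5]
gripper_width: 0.0882
[ 0.56843816 -0.08704508  0.16725949] [-0.09593499  1.5675072   0.0957609 ] [ 0.48945633 -0.28844984  0.54374863] [ 0.0310542  -0.01952885 -0.03332653]
```

```bash
python3 -m creep '0 0 0 0 0 0; 0 0 0 0 0 0; 0 0 0 0 0 0; 0 0 0 0 0 0; 0 0 0 0 0 0; 0 0 0 0 0 0; 0 0 0 0 0 0; 0 0 0 0 0 0; 0 0 0 0 0 0; 0 0 0 0 0 0' 1
python3 -c "
from h import *
s=bot.sense();print(s['eef_pos'],s['ee_rot'],s['wrist_force'],s['ft_torque'])"
```

```text
t: 3.15
eef_pos: [0.5681, -0.087, 0.1667]
ee_rot: [-0.096, 1.569, 0.096]
wrist_force: [0.8, 0.0, 0.8]
gripper_width: 0.05
[ 0.56806521 -0.08701529  0.16667669] [-0.09593693  1.56855665  0.09588648] [0.76582027 0.04786468 0.8239727 ] [ 0.00953732 -0.01754594  0.01811501]
```

Gripped at 50.0 mm with near-zero forces. Now I'll feel one way (+ about tool x, clockwise seen from above) in small steps.

```bash
cat > st.py <<'E'
from h import *
from scipy.spatial.transform import Rotation as Ro
s=bot.sense();M=Ro.from_rotvec(s['ee_rot']).as_matrix();z=M[:,2]
print('yaw %.2f'%np.degrees(np.arctan2(z[1],z[0])),'tilt %.2f'%np.degrees(np.arccos(-M[2,0])),np.round(s['eef_pos'],4),'F',np.round(s['wrist_force'],2),'T',np.round(s['ft_torque'],3),'w',round(float(s['gripper_width']),4),'t',round(float(s['t']),2))
E
python3 st.py
python3 -m creep '0 0 0 1 0 0; 0 0 0 2 0 0; 0 0 0 3 0 0; 0 0 0 4 0 0; 0 0 0 4 0 0' >/dev/null; python3 st.py
python3 -m creep '0 0 0 1 0 0; 0 0 0 2 0 0; 0 0 0 3 0 0; 0 0 0 3 0 0' >/dev/null; python3 st.py
```

```text
yaw 7.00 tilt 0.01 [ 0.5681 -0.087   0.1667] F [0.77 0.05 0.82] T [ 0.01  -0.018  0.018] w 0.05 t 3.15
yaw 2.95 tilt 0.00 [ 0.568  -0.087   0.1667] F [-0.43  0.37  0.37] T [ 0.01  -0.032  0.008] w 0.0497 t 3.65
yaw -0.05 tilt 0.00 [ 0.568  -0.087   0.1667] F [-1.22  0.11  0.41] T [ 0.031  0.038 -0.006] w 0.0499 t 4.05
```

```bash

python3 -m creep '0 0 0 1 0 0; 0 0 0 2 0 0; 0 0 0 3 0 0; 0 0 0 3 0 0' >/dev/null; python3 st.py
python3 -m creep '0 0 0 1 0 0; 0 0 0 2 0 0; 0 0 0 3 0 0; 0 0 0 3 0 0' >/dev/null; python3 st.py
python3 -m creep '0 0 0 1 0 0; 0 0 0 2 0 0; 0 0 0 2 0 0' >/dev/null; python3 st.py
```

```text
yaw -3.05 tilt 0.00 [ 0.568  -0.087   0.1667] F [-0.69  1.2   0.84] T [0.06  0.029 0.025] w 0.05 t 4.45
yaw -6.05 tilt 0.00 [ 0.568  -0.087   0.1667] F [-0.79 -0.58  1.34] T [0.035 0.018 0.007] w 0.05 t 4.85
yaw -8.05 tilt 0.00 [ 0.568  -0.087   0.1666] F [0.11 0.2  1.19] T [-0.005 -0.022 -0.026] w 0.05 t 5.15
```

```bash

for i in 1; do python3 -m creep '0 0 0 1 0 0; 0 0 0 2 0 0; 0 0 0 2 0 0' >/dev/null; python3 st.py; done
python3 -m creep '0 0 0 1 0 0; 0 0 0 2 0 0; 0 0 0 2 0 0' >/dev/null; python3 st.py
python3 -m creep '0 0 0 1 0 0; 0 0 0 2 0 0; 0 0 0 2 0 0' >/dev/null; python3 st.py
python3 -m creep '0 0 0 1 0 0; 0 0 0 2 0 0; 0 0 0 2 0 0' >/dev/null; python3 st.py
```

```text
yaw -10.05 tilt 0.01 [ 0.568  -0.087   0.1667] F [0.57 0.92 1.39] T [ 0.002  0.06  -0.029] w 0.05 t 5.45
yaw -12.05 tilt 0.00 [ 0.568  -0.087   0.1667] F [-0.2   0.87  1.08] T [ 0.05   0.048 -0.034] w 0.0501 t 5.75
yaw -14.04 tilt 0.00 [ 0.568  -0.0869  0.1667] F [ 1.29 -0.23  1.55] T [ 0.148  0.01  -0.009] w 0.0501 t 6.05
yaw -16.02 tilt 0.00 [ 0.5681 -0.0868  0.1667] F [1.2  1.12 1.08] T [ 0.154 -0.052  0.29 ] w 0.0504 t 6.35
```

At yaw -16 (23° turned) the torque rises to 0.29 N·m against the turn and the jaws are being pried open. That is the hard stop, so the free way is counter-clockwise. I'll back off and turn that way.

```bash

python3 -m creep '0 0 0 -3 0 0; 0 0 0 -8 0 0; 0 0 0 -13 0 0; 0 0 0 -18 0 0; 0 0 0 -23 0 0; 0 0 0 -23 0 0' >/dev/null; python3 st.py
python3 -m creep '0 0 0 -3 0 0; 0 0 0 -7 0 0; 0 0 0 -11 0 0; 0 0 0 -15 0 0; 0 0 0 -18 0 0; 0 0 0 -20 0 0; 0 0 0 -20 0 0' >/dev/null; python3 st.py
python3 -m creep '0 0 0 -3 0 0; 0 0 0 -7 0 0; 0 0 0 -11 0 0; 0 0 0 -15 0 0; 0 0 0 -18 0 0; 0 0 0 -20 0 0; 0 0 0 -20 0 0' >/dev/null; python3 st.py
```

```text
yaw 7.00 tilt 0.00 [ 0.568  -0.0874  0.1667] F [-1.2  -0.38  2.28] T [-0.043 -0.028  0.041] w 0.0498 t 6.95
yaw 26.86 tilt 0.01 [ 0.568  -0.0873  0.1667] F [-0.83 -0.37  1.53] T [-0.066 -0.092  0.095] w 0.0498 t 7.65
yaw 46.87 tilt 0.01 [ 0.568  -0.0872  0.1667] F [0.33 0.09 1.53] T [-0.036 -0.132  0.027] w 0.0499 t 8.35
```

Free well past 21°, so left-turning is confirmed as the loose way. Now small steps to the end stop.

```bash

python3 -m creep '0 0 0 -3 0 0; 0 0 0 -6 0 0; 0 0 0 -8 0 0; 0 0 0 -8 0 0' >/dev/null; python3 st.py
python3 -m creep '0 0 0 -2 0 0; 0 0 0 -3 0 0; 0 0 0 -3 0 0' >/dev/null; python3 st.py
python3 -m creep '0 0 0 -2 0 0; 0 0 0 -3 0 0; 0 0 0 -3 0 0' >/dev/null; python3 st.py
python3 -m creep '0 0 0 -1 0 0; 0 0 0 -2 0 0; 0 0 0 -2 0 0' >/dev/null; python3 st.py
```

```text
yaw 54.87 tilt 0.00 [ 0.568  -0.0871  0.1667] F [-0.28 -0.27  1.28] T [-0.096 -0.105  0.078] w 0.0499 t 8.75
yaw 57.92 tilt 0.01 [ 0.568  -0.0871  0.1667] F [ 0.35 -1.    1.86] T [-0.061 -0.127  0.002] w 0.0497 t 9.05
yaw 60.95 tilt 0.00 [ 0.568  -0.087   0.1667] F [-0.15 -0.4   1.55] T [-0.001 -0.116 -0.003] w 0.0499 t 9.35
yaw 63.03 tilt 0.00 [ 0.5681 -0.087   0.1666] F [ 0.35 -0.19  0.65] T [-0.042 -0.138  0.053] w 0.0495 t 9.65
```

```bash

python3 -m creep '0 0 0 -1 0 0; 0 0 0 -2 0 0; 0 0 0 -2 0 0' >/dev/null; python3 st.py
python3 -m creep '0 0 0 -1 0 0; 0 0 0 -2 0 0; 0 0 0 -2 0 0' >/dev/null; python3 st.py
python3 -m creep '0 0 0 -1 0 0; 0 0 0 -2 0 0; 0 0 0 -2 0 0' >/dev/null; python3 st.py
```

```text
yaw 65.04 tilt 0.04 [ 0.5683 -0.0871  0.1667] F [ 1.47 -0.9  -0.25] T [-0.146 -0.544 -0.032] w 0.0501 t 9.95
yaw 67.03 tilt 0.07 [ 0.5685 -0.0871  0.1667] F [ 4.36 -1.14 -1.93] T [-0.239 -1.073 -0.087] w 0.0499 t 10.25
yaw 69.01 tilt 0.07 [ 0.5686 -0.0871  0.1667] F [ 4.78 -0.93 -1.91] T [-0.201 -1.249 -0.426] w 0.0502 t 10.55
```

The end stop is felt near yaw 67–68 (Tz -0.43 N·m), about 60° from the start. There is also a small side moment, so I'll back off 3°, staying within the 10° window, and look.

```bash

python3 -m creep '0 0 0 1 0 0; 0 0 0 3 0 0; 0 0 0 3 0 0' >/dev/null; python3 st.py
python3 - <<'E'
from h import *
print(np.round(bot.sense()["joint_positions"],2))
for n in("scene","side"):
    im,d=bot.grab_frame(n);cv2.imwrite(f"pics/{n}2.png",im[:,:,::-1])
a=cv2.imread("pics/scene2.png");b=cv2.imread("pics/side2.png")
cv2.imwrite("pics/both2.png",np.hstack([cv2.resize(a[120:420,100:420],(400,375)),cv2.resize(b[100:400,220:540],(400,375))]))
E
```

```text
yaw 66.02 tilt 0.04 [ 0.5683 -0.0871  0.1667] F [ 5.24 -0.83 -1.75] T [-0.291 -1.198 -0.058] w 0.0499 t 10.85
[ 0.21  0.39 -0.21  1.85  0.1   0.91  1.11]
```

View pics/both2.png

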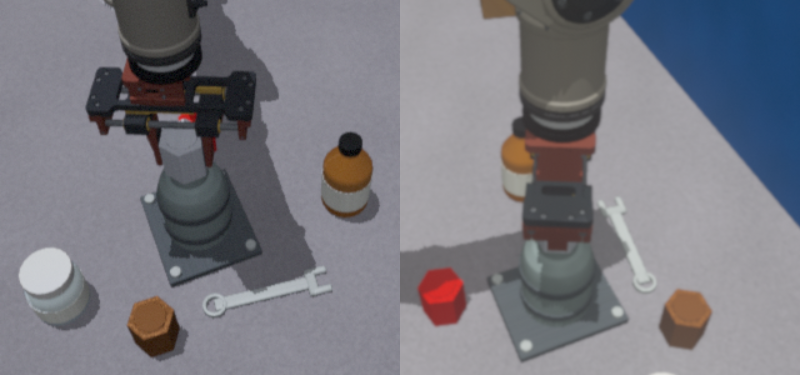

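The picture shows the gripper touching only the cap and everything else unmoved; the 5 N side force is the cap's play against the neck. Lifting gently now.

```bash

python3 -m creep '-1 0 0 0 0 0; -2 0 0 0 0 0; -3 0 0 0 0 0; -3 0 0 0 0 0' >/dev/null; python3 st.py
python3 -m creep '-1 0 0 0 0 0; -2 0 0 0 0 0; -2 0 0 0 0 0' >/dev/null; python3 st.py
```

```text
yaw 66.10 tilt 0.05 [ 0.5683 -0.0864  0.1695] F [ 5.26  0.41 -3.5 ] T [-0.007 -1.343 -0.066] w 0.0501 t 11.35
yaw 66.11 tilt 0.06 [ 0.5683 -0.0862  0.1715] F [ 5.31  0.32 -3.56] T [ 0.046 -1.377 -0.11 ] w 0.0498 t 11.65
```

Rose about 5 mm, past the 2.5 mm limit, with steady low force: it's free. Continuing slowly.

```bash

python3 -m creep '-2 0 0 0 0 0; -4 0 0 0 0 0; -6 0 0 0 0 0; -8 0 0 0 0 0; -8 0 0 0 0 0' >/dev/null; python3 st.py
python3 -m creep '-2 0 0 0 0 0; -4 0 0 0 0 0; -6 0 0 0 0 0; -8 0 0 0 0 0; -8 0 0 0 0 0' >/dev/null; python3 st.py
python3 - <<'E'
from h import *
for n in("scene","side"):
    im,d=bot.grab_frame(n);cv2.imwrite(f"pics/{n}3.png",im[:,:,::-1])
a=cv2.imread("pics/scene3.png");b=cv2.imread("pics/side3.png")
cv2.imwrite("pics/both3.png",np.hstack([cv2.resize(a[180:330,170:330],(400,375)),cv2.resize(b[190:370,260:452],(400,375))]))
E
```

```text
yaw 66.10 tilt 0.05 [ 0.568  -0.0862  0.1797] F [ 3.08  1.5  -0.37] T [ 0.279 -0.843 -0.091] w 0.05 t 12.15
yaw 65.99 tilt 0.05 [ 0.5675 -0.0872  0.1878] F [ 0.47 -0.17 -2.34] T [ 0.057 -0.095  0.019] w 0.05 t 12.65
```

View pics/both3.png

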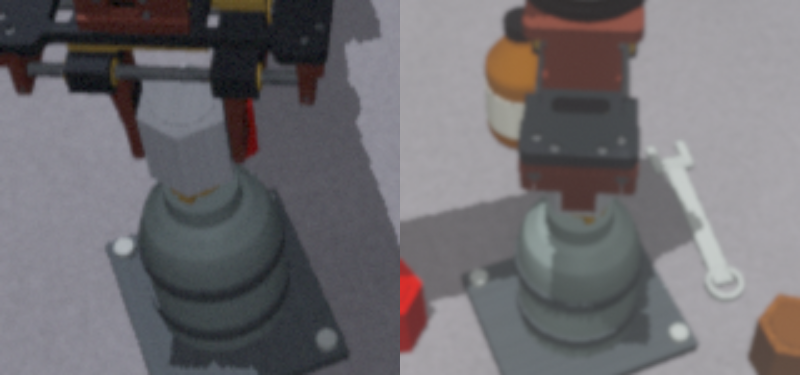

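The cap has risen with the gripper: the collar face and brassy neck now show beneath it, at about (190,200) in the left crop. The side force has gone and the lugs have passed. Now lifting clear.

```bash

python3 -m creep '-3 0 0 0 0 0; -6 0 0 0 0 0; -10 0 0 0 0 0; -14 0 0 0 0 0; -18 0 0 0 0 0; -22 0 0 0 0 0; -26 0 0 0 0 0; -26 0 0 0 0 0' >/dev/null; python3 st.py
python3 -m creep '-5 0 0 0 0 0; -12 0 0 0 0 0; -20 0 0 0 0 0; -28 0 0 0 0 0; -36 0 0 0 0 0; -44 0 0 0 0 0; -50 0 0 0 0 0; -54 0 0 0 0 0; -56 0 0 0 0 0; -56 0 0 0 0 0; -56 0 0 0 0 0; -56 0 0 0 0 0' >/dev/null; python3 st.py
python3 - <<'E'
from h import *
for n in("scene","side"):
    im,d=bot.grab_frame(n);cv2.imwrite(f"pics/{n}4.png",im[:,:,::-1])
im,d=bot.grab_frame("wrist");cv2.imwrite("pics/w4.png",im[:,:,::-1])
a=cv2.imread("pics/scene4.png");b=cv2.imread("pics/side4.png")
cv2.imwrite("pics/both4.png",np.hstack([cv2.resize(a[110:410,90:410],(400,375)),cv2.resize(b[110:470,200:584],(400,375))]))
E
```

```text
yaw 66.00 tilt 0.07 [ 0.5684 -0.087   0.2144] F [-0.06  0.24 -2.2 ] T [ 0.094 -0.118  0.03 ] w 0.05 t 13.55
yaw 65.99 tilt 0.04 [ 0.5678 -0.087   0.2693] F [-0.13  0.88 -2.15] T [ 0.113  0.014 -0.035] w 0.0499 t 14.75
```

View pics/both4.png

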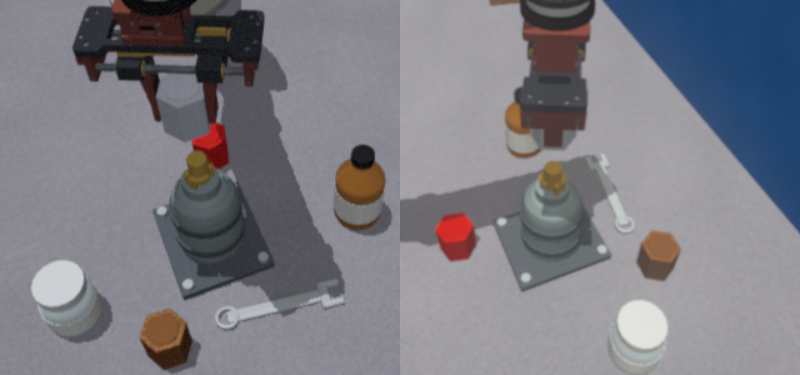

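View pics/w4.png

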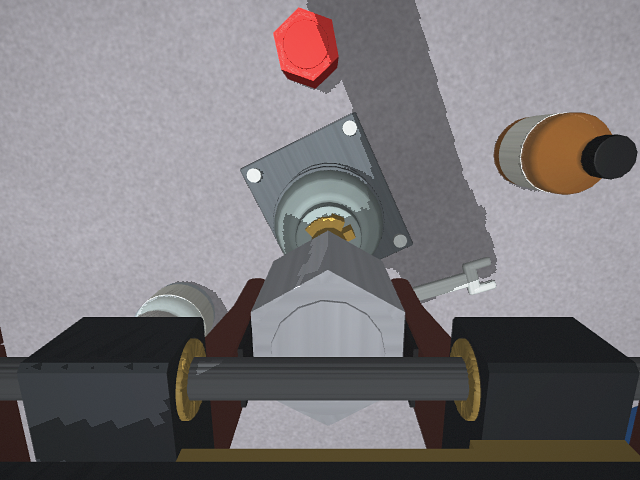

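The cap is off and upright: the near top corner is at row 270 and the far one at 424, where a level cap should show 272 and 429. The neck is bare at (330,230), and the bottle, jar and wrench are in place. I'll hold briefly, recheck and hand in.

```bash

python3 -m creep '0 0 0 0 0 0; 0 0 0 0 0 0; 0 0 0 0 0 0; 0 0 0 0 0 0; 0 0 0 0 0 0' >/dev/null; python3 st.py
python3 -c "
from plant import bot
print(bot.job_done())"; python3 st.py
```

```text
yaw 66.00 tilt 0.00 [ 0.568  -0.087   0.2697] F [ 0.25 -0.29 -1.33] T [ 0.012 -0.053  0.031] w 0.05 t 15.4
the job is handed in; nothing more can be done
None
the job is handed in; nothing more can be done
```

The cap is off and held upright in the gripper, about 10 cm above where it sat. I handed the job in at about 15.4 s.

- **Finding the thread:** I gripped the cap across one pair of flats. Clockwise (seen from above) it hit a hard stop after about 21–23°, where the torque reached 0.29 N·m. Counter-clockwise it turned freely for about 60° to its end stop. That makes it an ordinary right-hand thread.
- **Unscrewing and lifting:** I backed off 3° from the end stop and lifted the cap straight up by 103 mm.
- **Last checks:**
  - The grip was steady at 50 mm, and tool tilt was 0.0°.
  - The force on the wrist was little more than the cap's weight, with almost no side force.
  - The cap looked level in the wrist picture to within a few pixels, and the neck below was bare.
  - By eye, the bottle, jar and wrench stood where they were.
- **Out of the ordinary:** near the end stop a side force of about 5 N and a moment of about 1.3 N·m appeared. The pictures showed the gripper touching only the cap, and both faded during the lift. I took it for the cap's play against the neck. `bot.job_done()` gave no verdict, and I could not take a reading after it.

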